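# Take the bolt tray off the pile

## Robot

A 7-joint arm with a two-finger parallel gripper is mounted at the origin on a cart in front of the work surface, level with it; the furniture and walls round the work are solid. World frame = base frame: x ahead of the robot, y to its left, z up, the work surface at z = 0. Lengths are in m, angles in rad, forces in N, time in s.
With the tool pointing down it reaches from about 0.4 to 0.85 m from the base axis. Payload 10.4 kg.
Tool frame: the origin (TCP) lies midway between the tips of the shut fingers; the grasp point (between the pads) lies 19 mm behind it (manip.hold_point_z is the distance from the TCP to the grasp point, in m); z points along the fingers, y is the line along which they close (so a half turn about z gives the same grasp; the last joint's range is limited). The gripper opens to 85 mm and grips with 20 to 120 N. Pads are 22 mm wide; open, the fingers measure 114 mm over their backs; the gripper's body (76 mm by 85 mm) begins 54 mm behind the grasp point. The pads swing forward as they close: fully open they stand 13 mm farther back than shut.
Start: joints at [-1.198, 0.332, -0.065, 1.46, 0.022, 1.35, -0.088], TCP at [0.241, 0.577, 0.231] pointing down, gripper open.
Joint ranges: [-2.6, 2.6], [-0.5, 2.12], [-1.47, 1.34], [0.16, 2.42], [-1.27, 4.41], [0.06, 2.06], [-2.6, 2.6]. Speed limits (rad/s): [2.22, 2.22, 2.79, 2.79, 3.14, 3.14, 3.14].

## Interface

Orientations are given as a unit quaternion [x, y, z, w].
In Python, from workcell import manip, eyes, job gives the robot as it stands.
- The arm moves only by the shell command python3 -m crank 'ROWS' [FORCE]. ROWS is JSON, a list that holds one entry, the list of rows, each a list of 7 numbers: the finger opening in cm, from 0 to 8.54, then the shift along the world's x, y, z in cm, then the turn, a rotation vector about the world's x, y, z in degrees. In form: [[[hand, x, y, z, ax, ay, az], ...]]. A call has 1 to 20 rows; each row shifts and turns the commanded pose from where the row before left it; what a row does not reach is not made up. A row lasts 1/8 s, in which the tool goes at most 62.5 mm and 10.7 degrees, less where a joint would pass 70% of its speed; a pose out of reach is approached as far as the arm can. A call with a gripper value outside its range is refused whole. The fingers move at their own pace and stop on an object; FORCE is the grip in N (left out, the last holds). Time passes only in rows, so rows that do not move let the fingers close. It gives the time, the measured TCP pose, the force, the opening and the grip force at its end, in the units of the state.
- manip.get_obs(): the state, without advancing time (a new reading comes with each control period).
- eyes.camera(name): name is "scene" or "top" or "wrist"; returns (picture, depth): 400x640x3 uint8, red, green, blue; 400x640 float32, m along the optical axis (not along the pixel's ray), 0 where there is no reading.
- eyes.camera_params(name): a dict with "fx", "fy", "cx", "cy" (pixels), "dist" ([k1, k2, p1, p2, k3] as OpenCV has them; the pictures are not rectified), "world_from_camera" (4x4, takes a point from camera to world coordinates); the wrist camera has in their place "hand_eye" (4x4, takes a point from camera to tool coordinates, whose origin is the TCP and whose axes are the flange's). Camera axes: x right, y down, z forward; pixel columns grow to the right and rows downward; lengths in m; the calibration is good to about 2 mm. A picture is of the moment at which its call begins: read the wrist's pose just before it. camera_params takes no time and is no camera call.
- job.hand_in(): hands the job in; it is judged then, once.
The state is a dict: "clock": time; "joint_pos": joint angles; "joint_velocities": joint speeds; "tau": joint torques, N m; "position": TCP position; "ee_rot": TCP orientation; "ft_force": force on the tool from outside, world axes, zero at the start; "torque": the same for the moment, N m; "grip_width": opening from 0.0 (shut) to 1.0 (fully open); "grasp_force": force on a finger pad.
Only numpy, scipy, OpenCV 4.12 (cv2) and the standard library are available. Lean on these libraries where they do the work, as an engineer would, in place of code of your own. Each camera call takes 0.05 s, during which the arm holds its last target. There are 200 camera calls.

## Task

Lift the top tray, with the two bolts in it, off the pile of three nested parts trays and set it down on the black ribbed rubber mat, upright, all of its foot on the mat and the bolts still in it. Set it down rather than dropping it, leave the other two trays nested and standing where they are, and do not disturb the other things on the bench.

Things in the scene. Friction and masses are not known exactly. Their poses are not given: they have to be found in the camera images.
- tray_top: Top one of three identical open grey plastic trays nested in a pile; holds two loose bolts. 120 mm long (its x), 54 mm wide (y), 46 mm high (z up); upright smooth 3 mm walls, can be gripped across the 54 mm width. Its lowest 6 mm are a foot, 108 x 42 mm, sunk in the tray below; the rim stands 126 mm above the bench. Origin: centre of the foot's underside. About 0.13 kg without bolts.
- tray_middle: Middle tray of the pile, same shape, empty; origin at the centre of its foot's underside. Trays stack 40 mm apart, with 3 mm play round each foot (a tray must rise 6 mm to be free); their sides are flush, so fingers that reach more than 40 mm below the top rim hold this tray too.
- tray_bottom: The bottom tray of the pile, same shape, empty, loose on the bench; origin at the centre of its foot's underside.
- foot_0 (a point): Corner of the top tray's foot, on its underside, at x +54 mm, y +21 mm in the tray's frame.
- foot_1 (a point): Corner of the top tray's foot, on its underside, at x +54 mm, y -21 mm in the tray's frame.
- foot_2 (a point): Corner of the top tray's foot, on its underside, at x -54 mm, y -21 mm in the tray's frame.
- foot_3 (a point): Corner of the top tray's foot, on its underside, at x -54 mm, y +21 mm in the tray's frame.
- bolt_a: A steel hexagon bolt, 52 mm long, head 17 mm across flats, lying loose in the top tray; origin under its middle, y along the shank.
- bolt_b: A second bolt like it, also lying in the top tray.
- mat: Black ribbed rubber mat fixed flat on the bench, 170 mm (its x) by 120 mm (its y), 3 mm thick; origin at the centre of its underside, z up.
- tape_measure: Yellow tape measure standing on the bench, 41 x 93 x 64 mm high, loose; origin at the centre of its underside. To be left alone.
- pliers: Red-handled pliers, 58 x 166 x 14 mm, long axis y, loose, lying on the bench; to be left alone.
- screwdriver: Stubby yellow screwdriver, 33 x 109 x 33 mm, long axis y, loose, lying on the bench; to be left alone.
- chuck_key: Steel T-shaped chuck key, 52 x 63 x 18 mm, loose, lying on the bench; to be left alone.
- offcut: Small block of bare wood, an offcut, 40 x 85 (its y) x 38 mm high, loose on the bench; origin at the centre of its underside. To be left alone.

How it is judged:
At the end, for the whole second after the job is handed in: The top tray stands still and upright (within 0.08 rad) with all four corners of its foot on the mat (2 mm over its edge allowed), both bolts inside it; the middle tray is still nested in the bottom one, both upright (0.06 rad), at rest and within 30 mm of where they were (x of foot_0 in the frame of mat between -0.087 and 0.087 m and y of foot_0 in the frame of mat between -0.062 and 0.062 m and z of each of foot_0, foot_1, foot_2, foot_3 in the frame of mat below 0.007 m and x of foot_1 in the frame of mat between -0.087 and 0.087 m and y of foot_1 in the frame of mat between -0.062 and 0.062 m and x of foot_2 in the frame of mat between -0.087 and 0.087 m and y of foot_2 in the frame of mat between -0.062 and 0.062 m and x of foot_3 in the frame of mat between -0.087 and 0.087 m and y of foot_3 in the frame of mat between -0.062 and 0.062 m and angle between tray_top's own z axis and vertical below 0.08 rad and linear speed of each of tray_top, tray_middle, tray_bottom below 0.02 m/s and x of bolt_a in the frame of tray_top between -0.06 and 0.06 m and y of bolt_a in the frame of tray_top between -0.027 and 0.027 m and z of bolt_a in the frame of tray_top between 0 and 0.046 m and x of bolt_b in the frame of tray_top between -0.06 and 0.06 m and y of bolt_b in the frame of tray_top between -0.027 and 0.027 m and z of bolt_b in the frame of tray_top between 0 and 0.046 m and distance of each of tray_middle, tray_bottom from where it was at the start of the episode below 0.03 m and angle between each of tray_middle, tray_bottom's own z axis and vertical below 0.06 rad and z of tray_middle in the frame of tray_bottom between 0.036 and 0.044 m and horizontal distance between tray_middle and tray_bottom below 0.01 m); the robot touches nothing.
It fails at once if the top tray is dropped: out of the fingers, more than 40 mm sideways from the pile and with its foot still more than 15 mm above the mat (z of tray_top in the frame of mat above 0.018 m and horizontal distance between tray_top and tray_middle above 0.04 m and contact force between the fingers and tray_top below 0.2 N).
It fails at once if the middle tray is lifted more than 20 mm off with the top one (z of tray_middle in the frame of tray_bottom above 0.06 m).
It fails at once if the tape measure, pliers, screwdriver, chuck key or offcut block is pushed more than 20 mm (distance of any of tape_measure, pliers, screwdriver, chuck_key, offcut from where it was at the start of the episode above 0.02 m).
It also fails if it takes over 45 s, if anything falls off the work surface, if the arm or the gripper's body presses on something with over 40 N, if the wrist force passes 120 N, or if a joint passes its speed limit or range.

## Working session

There is one attempt and no reset: what is moved stays moved. The work goes in short steps, Python scripts to look and compute and a shell command to move; the robot and the scene stay as the last step left them, time stands still between calls to the robot, and variables do not carry over. Pictures are saved under pics/ and viewed, at most 10 in all, crops included, and the job is handed in when it is done.

```bash
mkdir -p pics; cat > h.py <<'E'
import numpy as np,cv2
from workcell import manip,eyes,job
def cloud(name):
    im,d=eyes.camera(name);p=eyes.camera_params(name)
    v,u=np.mgrid[:400,:640]
    K=np.array([[p['fx'],0,p['cx']],[0,p['fy'],p['cy']],[0,0,1]])
    n=cv2.undistortPoints(np.stack([u.ravel(),v.ravel()],1).astype(np.float64)[:,None],K,np.array(p['dist']))[:,0].reshape(400,640,2)
    P=np.dstack([n[...,0]*d,n[...,1]*d,d])
    T=np.array(p['world_from_camera'])
    W=P@T[:3,:3].T+T[:3,3]; W[d==0]=np.nan
    return im,d,W
E
python3 - <<'E'
from h import *
o=manip.get_obs();print(o['position'],o['ee_rot'],o['clock'])
for n in('scene','top'):
    im,d,W=cloud(n);np.savez(n,im=im,W=W);cv2.imwrite(f'pics/{n}.png',im[...,::-1])
    print(n,np.array(eyes.camera_params(n)['world_from_camera'])[:3,3])
E
```

```text
[0.24082758 0.57633372 0.23050107] [ 1.96605827e-01  9.80482344e-01 -7.12247970e-04 -1.18232741e-04] 0.0
scene [-0.8519287  -0.71868406  0.83679919]
top [0.12304424 0.00141082 1.27217104]
```

View pics/top.png

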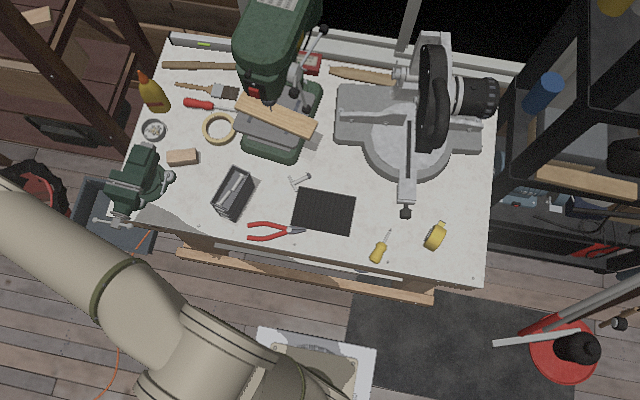

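View pics/scene.png

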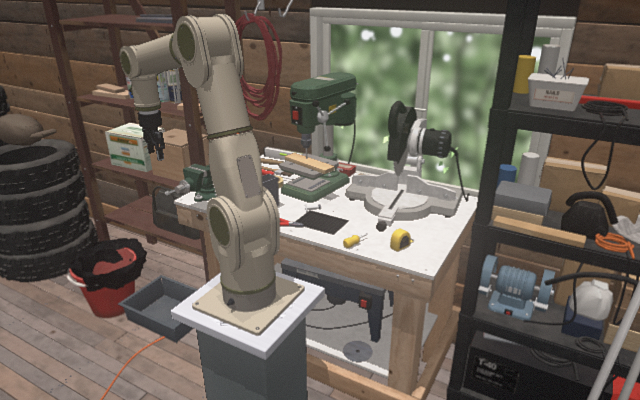

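The top view shows the tray pile at about (233,193), the mat at (323,212), the chuck key at (300,180), the pliers at (272,231) and the offcut at (182,157). The scene view has the pile hidden behind the arm.

```bash
python3 - <<'E'
from h import *
z=np.load('top.npz');im,W=z['im'],z['W']
def rect(m,n):
    m=m.astype(np.uint8); k,l,s,c=cv2.connectedComponentsWithStats(m)
    i=1+np.argmax(s[1:,4]); p=W[l==i]; r=cv2.minAreaRect((p[:,:2]*1000).astype(np.float32))
    print(n,len(p),r,np.median(p[:,2]), cv2.boxPoints(r).round().tolist()); 
b=np.zeros((400,640),bool);b[155:235,200:265]=1
print('z pct',np.nanpercentile(W[...,2][b],[5,50,90,95,99]))
with np.errstate(all='ignore'):
    rect(b&(W[...,2]>0.115)&(W[...,2]<.14),'rim')
    rect(b&(W[...,2]>0.03)&(W[...,2]<.14),'pile')
    m=np.zeros_like(b);m[180:245,280:365]=1
    rect(m&(im.max(2)<75),'mat')
    # heights map of neighbours
    big=np.zeros_like(b);big[130:260,140:460]=1
    k,l,s,c=cv2.connectedComponentsWithStats((big&(W[...,2]>0.008)).astype(np.uint8))
    for i in range(1,k):
        if s[i,4]>15:
            p=W[l==i];print(s[i],np.nanmin(p,0).round(3),np.nanmax(p,0).round(3))
cr=cv2.resize(im[140:260,150:350],None,fx=4,fy=4,interpolation=cv2.INTER_CUBIC);cv2.imwrite('pics/crop.png',cr[...,::-1])
E
```

```text
z pct [-0.00265396  0.00261086  0.10275849  0.11756455  0.12774864]
rim 296 ((471.9653625488281, 296.95526123046875), (57.31917190551758, 121.47534942626953), 74.5868911743164) 0.12397839884078243 [[406.0, 285.0], [523.0, 253.0], [538.0, 308.0], [421.0, 341.0]]
pile 1447 ((471.52630615234375, 296.8470153808594), (57.76122283935547, 122.66182708740234), 74.5868911743164) 0.09487806897400608 [[405.0, 285.0], [523.0, 253.0], [538.0, 308.0], [420.0, 341.0]]
mat 2312 ((507.4211730957031, 61.53073501586914), (69.18205261230469, 201.50245666503906), 35.25229263305664) nan [[421.0, 124.0], [537.0, -41.0], [594.0, -1.0], [478.0, 164.0]]
[141 130  25  12 135] [0.605 0.562 0.008] [0.648 0.631 0.034]
[ 202  130  113   35 2083] [0.608 0.11  0.008] [0.695 0.449 0.145]
[ 333  130  127   90 5296] [ 0.502 -0.31   0.009] [0.796 0.064 0.43 ]
[ 140  141   36   68 1398] [0.399 0.494 0.008] [0.568 0.585 0.138]
[166 148  33  19 504] [0.538 0.437 0.008] [0.6   0.529 0.046]
[ 210  164   46   58 1542] [0.407 0.254 0.008] [0.538 0.338 0.133]
[288 173  24  19 108] [0.533 0.103 0.008] [0.591 0.169 0.021]
[247 221  60  20 520] [0.369 0.087 0.008] [0.443 0.253 0.022]
[423 224  24  28 398] [ 0.433 -0.289  0.008] [ 0.515 -0.238  0.069]
[370 228  22  32 241] [ 0.375 -0.146  0.015] [ 0.473 -0.1    0.04 ]
```

View pics/crop.png

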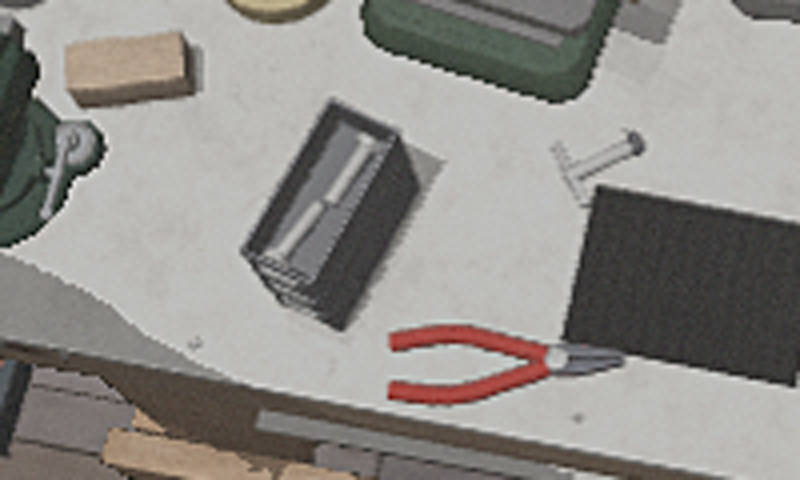

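The crop shows the top tray holding two bolts, at (350,170) and (300,230) in the crop. The chuck key almost touches the mat's corner at (600,187) and the pliers' nose is at (620,357), near the mat's front edge. The first mat rectangle included nan depths, so I'll cast its contour onto z = 3 mm.

```bash
python3 - <<'E'
from h import *
z=np.load('top.npz');im=z['im'];p=eyes.camera_params('top')
m=np.zeros((400,640),np.uint8);m[183:240,284:365]=(im.max(2)<75)[183:240,284:365]
m=cv2.morphologyEx(m,cv2.MORPH_OPEN,np.ones((5,5)))
c=max(cv2.findContours(m,0,2)[0],key=cv2.contourArea).astype(float)
K=np.array([[p['fx'],0,p['cx']],[0,p['fy'],p['cy']],[0,0,1]])
n=cv2.undistortPoints(c,K,np.array(p['dist']))[:,0];T=np.array(p['world_from_camera'])
d=np.c_[n,np.ones(len(n))]@T[:3,:3].T;t=(0.003-T[2,3])/d[:,2];w=(T[:3,3]+d*t[:,None])[:,:2]
r=cv2.minAreaRect((w*1000).astype(np.float32));print(r,cv2.boxPoints(r).round().tolist(),'px/mm',p['fx'])
o=manip.get_obs()
from scipy.spatial.transform import Rotation as R
print(R.from_quat(o['ee_rot']).as_matrix().round(3).tolist())
E
```

```text
((491.13983154296875, 49.70694351196289), (167.0336456298828, 117.1151123046875), 89.29877471923828) [[432.0, -33.0], [549.0, -35.0], [551.0, 133.0], [434.0, 134.0]] px/mm 464.0816979041858
[[-0.923, 0.386, -0.0], [0.386, 0.923, -0.001], [-0.0, -0.001, -1.0]]
```

```bash
python3 -m crank '[[[8.5,2.31,-2.79,0,0,0,0.73],[8.5,2.31,-2.79,0,0,0,0.73],[8.5,2.31,-2.79,0,0,0,0.73],[8.5,2.31,-2.79,0,0,0,0.73],[8.5,2.31,-2.79,0,0,0,0.73],[8.5,2.31,-2.79,0,0,0,0.73],[8.5,2.31,-2.79,0,0,0,0.73],[8.5,2.31,-2.79,0,0,0,0.73],[8.5,2.31,-2.79,0,0,0,0.73],[8.5,2.31,-2.79,0,0,0,0.73],[8.5,0,0,0,0,0,0],[8.5,0,0,0,0,0,0],[8.5,0,0,0,0,0,0]]]' 40
cat >> h.py <<'E'
from scipy.spatial.transform import Rotation as R
def wcloud():
    o=manip.get_obs();p=eyes.camera_params('wrist');im,d=eyes.camera('wrist')
    T=np.eye(4);T[:3,:3]=R.from_quat(o['ee_rot']).as_matrix();T[:3,3]=o['position'];T=T@np.array(p['hand_eye'])
    v,u=np.mgrid[:400,:640];K=np.array([[p['fx'],0,p['cx']],[0,p['fy'],p['cy']],[0,0,1]])
    n=cv2.undistortPoints(np.stack([u.ravel(),v.ravel()],1).astype(np.float64)[:,None],K,np.array(p['dist']))[:,0].reshape(400,640,2)
    W=np.dstack([n[...,0]*d,n[...,1]*d,d])@T[:3,:3].T+T[:3,3];W[d==0]=np.nan
    return im,W,o
E
python3 - <<'E'
from h import *
im,W,o=wcloud();cv2.imwrite('pics/w1.png',im[...,::-1]);np.savez('w1',im=im,W=W)
M=R.from_quat(o['ee_rot']).as_matrix();print(o['position'],M[:,1],np.degrees(np.arctan2(M[1,1],M[0,1])),o['joint_pos'])
with np.errstate(all='ignore'):
  k=(W[...,2]>.116)&(W[...,2]<.136)&(abs(W[...,0]-.472)<.09)&(abs(W[...,1]-.297)<.09)
p=W[k];print(len(p),cv2.minAreaRect((p[:,:2]*1000).astype(np.float32)),np.percentile(p[:,2],[5,50,95]))
z=np.load('top.npz');w=z['W'].reshape(-1,3)
with np.errstate(all='ignore'):
  for lo in(.03,.1,.2,.3):
    q=w[(w[:,2]>lo)&(w[:,0]>.38)&(w[:,0]<.65)&(w[:,1]>-.12)&(w[:,1]<.24)];print(lo,len(q),q.min(0).round(3) if len(q) else '', q[q[:,1].argmax()].round(3) if len(q) else '')
E
```

```text
clock: 1.72
position: [0.4711, 0.2988, 0.2312]
ee_rot: [0.133, 0.991, 0.0, -0.0]
ft_force: [-0.6, 0.4, 0.8]
grip_width: 0.995
grasp_force: 0.0
[0.47110028 0.2987946  0.23116815] [2.63332768e-01 9.64705059e-01 5.85777295e-05] 74.73209086876867 [-0.76873213  0.18132474  0.13861277  1.65077002 -0.02623249  1.31155761
  0.67869038]
1745 ((472.3383483886719, 295.7442932128906), (54.22257614135742, 122.61180877685547), 74.71971893310547) [0.11771291 0.12615148 0.12752994]
0.03 1340 [ 0.38 -0.12  0.03] [0.629 0.24  0.43 ]
0.1 862 [0.609 0.117 0.103] [0.629 0.24  0.43 ]
0.2 442 [0.609 0.132 0.302] [0.629 0.24  0.43 ]
0.3 442 [0.609 0.132 0.302] [0.629 0.24  0.43 ]
```

View pics/w1.png

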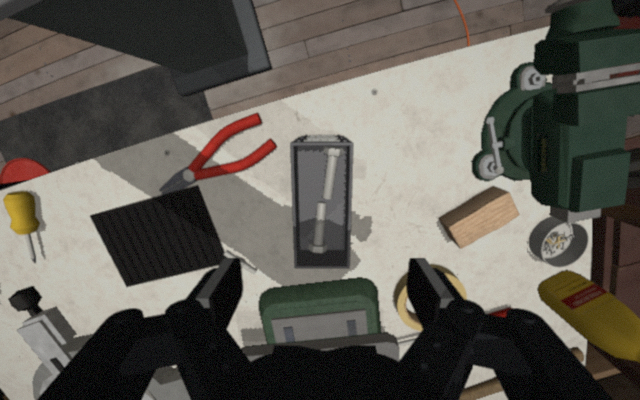

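The wrist view shows the pile between the fingers at (322,203), yaw already aligned and both bolts inside. The mat is at (158,235). Next I descend and grip.

```bash
python3 -m crank '[[[8.5,0.1,-0.3,-2,0,0,0],[8.5,0,0,-3,0,0,0],[8.5,0,0,-3,0,0,0],[8.5,0,0,-3,0,0,0],[8.5,0,0,-2,0,0,0],[8.5,0,0,-1,0,0,0],[8.5,0,0,0,0,0,0],[8.5,0,0,0,0,0,0],[5,0,0,0,0,0,0],[5,0,0,0,0,0,0],[5,0,0,0,0,0,0],[5,0,0,0,0,0,0],[4.5,0,0,0,0,0,0],[4.5,0,0,0,0,0,0],[4.5,0,0,0,0,0,0],[4.5,0,0,0,0,0,0]]]' 30
```

```text
clock: 3.78
position: [0.4733, 0.295, 0.092]
ee_rot: [0.134, 0.991, 0.0, 0.0]
ft_force: [-1.3, 0.1, 5.5]
grip_width: 0.63
grasp_force: 32.2
```

```bash
python3 -m crank '[[[4.5,0,0,0.3,0,0,0],[4.5,0,0,0.3,0,0,0],[4.5,0,0,0.3,0,0,0],[4.5,0,0,0.3,0,0,0],[4.5,0,0,0.3,0,0,0],[4.5,0,0,0,0,0,0],[4.5,0,0,0,0,0,0]]]'
python3 - <<'E'
from h import *
for n in('top','scene'):
    im,d,W=cloud(n);np.savez(n+'2',im=im,W=W)
    if n=='top':cv2.imwrite('pics/t2.png',cv2.resize(im[130:250,170:330],None,fx=5,fy=5)[...,::-1][:600])
E
```

```text
clock: 4.65
position: [0.4729, 0.2947, 0.1063]
ee_rot: [0.134, 0.991, 0.0, -0.0]
ft_force: [-0.9, 0.9, -1.9]
grip_width: 0.627
grasp_force: 32.1
```

View pics/t2.png

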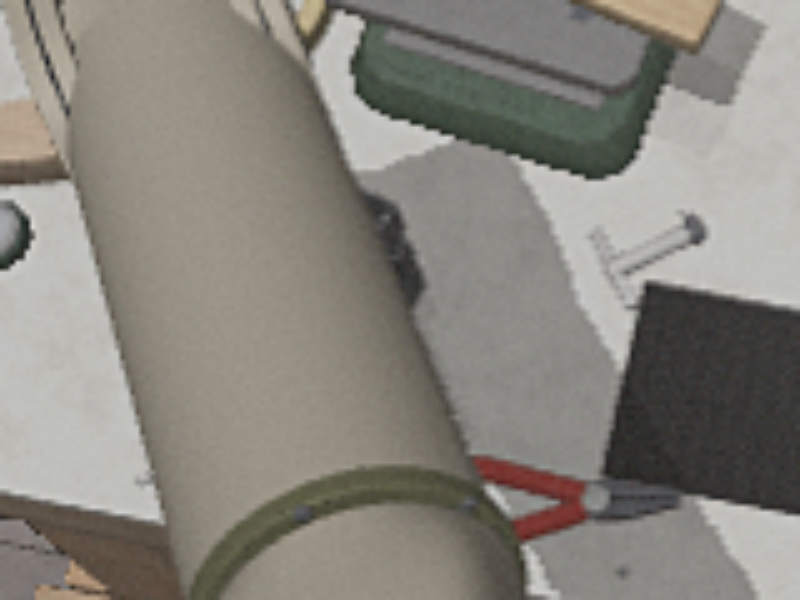

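The arm hides the pile from the top camera, so I'll look with the wrist camera.

```bash
python3 - <<'E'
from h import *
im,W,o=wcloud();cv2.imwrite('pics/w2.png',im[...,::-1])
for v in range(0,300,10): print(v,W[v,322].round(3))
E
```

```text
0 [ 0.023  0.41  -0.842]
10 [ 0.053  0.401 -0.84 ]
20 [ 0.083  0.393 -0.838]
30 [ 0.112  0.385 -0.839]
40 [ 0.142  0.377 -0.841]
50 [ 0.173  0.368 -0.838]
60 [ 0.203  0.36  -0.841]
70 [0.362 0.323 0.001]
80 [0.37  0.321 0.001]
90 [0.377 0.319 0.   ]
100 [0.384 0.317 0.   ]
110 [0.392 0.315 0.002]
120 [0.4   0.313 0.001]
130 [ 0.408  0.31  -0.   ]
140 [0.413 0.309 0.036]
150 [0.412 0.31  0.121]
160 [0.414 0.31  0.137]
170 [0.423 0.307 0.105]
180 [0.429 0.306 0.104]
190 [0.434 0.304 0.105]
200 [0.438 0.303 0.106]
210 [0.444 0.301 0.105]
220 [0.449 0.3   0.105]
230 [0.455 0.298 0.104]
240 [0.46  0.297 0.106]
250 [0.466 0.295 0.105]
260 [0.472 0.293 0.105]
270 [0.474 0.293 0.113]
280 [0.478 0.292 0.116]
290 [0.485 0.29  0.114]
```

View pics/w2.png

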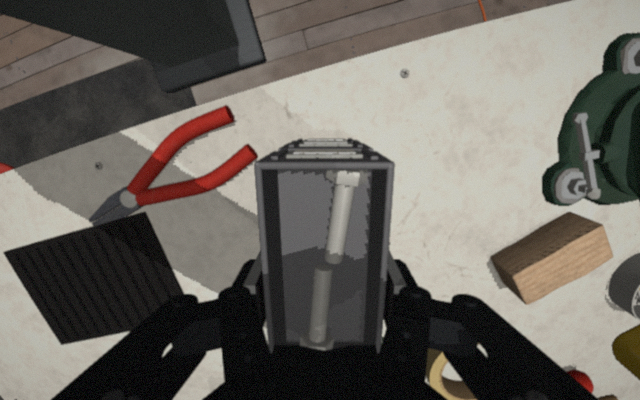

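The wrist view shows the top tray raised between the fingers with both bolts in it. I need finer rows, 136–160, to check the middle tray.

```bash
python3 - <<'E'
from h import *
im=cv2.imread('pics/w2.png');cv2.imwrite('pics/w2c.png',cv2.resize(im[130:180,250:400],None,fx=5,fy=5,interpolation=cv2.INTER_CUBIC))
im,W,o=wcloud()
for v in range(134,166): print(v,np.nanmedian(W[v,300:350],0).round(3))
E
```

```text
134 [0.411 0.312 0.001]
135 [0.412 0.311 0.001]
136 [0.413 0.311 0.001]
137 [0.414 0.311 0.001]
138 [0.413 0.311 0.026]
139 [0.413 0.311 0.034]
140 [0.414 0.311 0.035]
141 [0.412 0.311 0.068]
142 [0.412 0.311 0.074]
143 [0.413 0.311 0.074]
144 [0.414 0.311 0.076]
145 [0.414 0.311 0.076]
146 [0.414 0.311 0.077]
147 [0.415 0.311 0.084]
148 [0.415 0.311 0.086]
149 [0.412 0.311 0.118]
150 [0.412 0.311 0.122]
151 [0.412 0.311 0.126]
152 [0.413 0.311 0.129]
153 [0.413 0.311 0.129]
154 [0.413 0.311 0.13 ]
155 [0.413 0.311 0.13 ]
156 [0.414 0.311 0.13 ]
157 [0.414 0.311 0.13 ]
158 [0.415 0.311 0.132]
159 [0.414 0.31  0.135]
160 [0.415 0.311 0.138]
161 [0.415 0.311 0.14 ]
162 [0.415 0.311 0.141]
163 [0.415 0.311 0.141]
164 [0.416 0.31  0.141]
165 [0.416 0.31  0.141]
```

View pics/w2c.png

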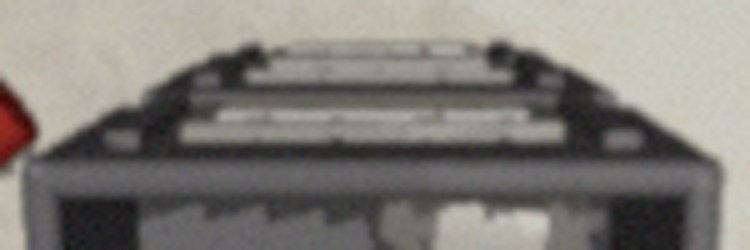

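The middle tray's rim is still at z ≈ 0.086, so it stayed put. Next I lift further, then carry the tray across with a turn.

```bash
python3 -m crank '[[[4.5,0,0,0.5,0,0,0],[4.5,0,0,1,0,0,0],[4.5,0,0,1.5,0,0,0],[4.5,0,0,1.5,0,0,0],[4.5,0,0,1,0,0,0],[4.5,0,0,0.5,0,0,0],[4.5,0,0,0,0,0,0]]]'
python3 -m crank '[[[4.5,0.05,-0.7,0,0,0,-2],[4.5,0.1,-1.3,0,0,0,-4],[4.5,0.1,-1.6,0,0,0,-5],[4.5,0.1,-1.6,0,0,0,-5],[4.5,0.1,-1.6,0,0,0,-5],[4.5,0.1,-1.6,0,0,0,-5],[4.5,0.1,-1.6,0,0,0,-5],[4.5,0.1,-1.6,0,0,0,-5],[4.5,0.1,-1.6,0,0,0,-5],[4.5,0.15,-1.6,0,0,0,-5],[4.5,0.15,-1.6,0,0,0,-5],[4.5,0.15,-1.6,0,0,0,-5],[4.5,0.15,-1.6,0,0,0,-5],[4.5,0.15,-1.6,0,0,0,-5],[4.5,0.1,-1.6,0,0,0,-5],[4.5,0.1,-1.0,0,0,0,-3],[4.5,0.1,-0.7,0,0,0,-2],[4.5,0,0,0,0,0,0],[4.5,0,0,0,0,0,0]]]'
python3 - <<'E'
from h import *
im,W,o=wcloud();cv2.imwrite('pics/w3.png',im[...,::-1])
M=R.from_quat(o['ee_rot']).as_matrix();print(o['position'],np.degrees(np.arctan2(M[1,1],M[0,1])))
E
```

```text
clock: 5.72
position: [0.473, 0.2947, 0.1665]
ee_rot: [0.134, 0.991, 0.0, 0.0]
ft_force: [-0.5, -0.4, -2.2]
grip_width: 0.625
grasp_force: 32.1
clock: 8.1
position: [0.4919, 0.0502, 0.1663]
ee_rot: [0.715, 0.699, 0.0, -0.0]
ft_force: [0.2, 1.2, -3.3]
grip_width: 0.627
grasp_force: 32.1
[0.49190826 0.05024629 0.16629075] -1.3013470876050937
```

View pics/w3.png

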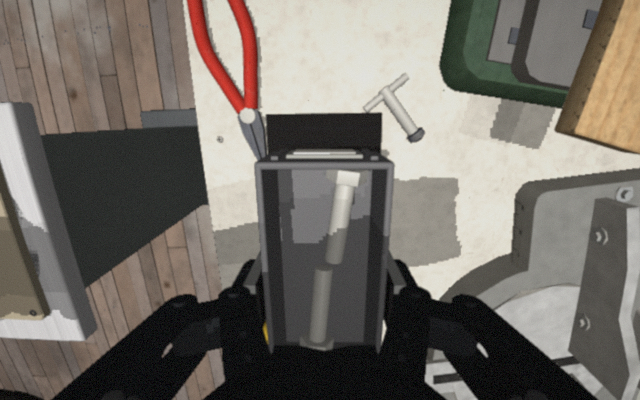

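It is centred over the mat, with the bolts still in. Next I lower it.

```bash
python3 -m crank '[[[4.5,0,0,-1,0,0,0],[4.5,0,0,-1.5,0,0,0],[4.5,0,0,-2,0,0,0],[4.5,0,0,-2,0,0,0],[4.5,0,0,-2,0,0,0],[4.5,0,0,-2,0,0,0],[4.5,0,0,-1.5,0,0,0],[4.5,0,0,-1,0,0,0],[4.5,0,0,-0.7,0,0,0],[4.5,0,0,-0.5,0,0,0],[4.5,0,0,-0.2,0,0,0],[4.5,0,0,-0.2,0,0,0],[4.5,0,0,0,0,0,0],[4.5,0,0,0,0,0,0]]]'
```

```text
clock: 9.9
position: [0.4921, 0.0498, 0.0205]
ee_rot: [0.716, 0.699, 0.0, 0.0]
ft_force: [0.6, 0.2, -2.2]
grip_width: 0.626
grasp_force: 32.1
```

```bash
python3 -m crank '[[[4.5,0,0,-0.15,0,0,0],[4.5,0,0,-0.15,0,0,0],[4.5,0,0,-0.1,0,0,0],[4.5,0,0,0,0,0,0],[4.5,0,0,0,0,0,0]]]'; python3 -m crank '[[[4.5,0,0,-0.1,0,0,0],[4.5,0,0,0,0,0,0],[4.5,0,0,0,0,0,0]]]'
```

```text
clock: 10.52
position: [0.492, 0.0497, 0.0164]
ee_rot: [0.716, 0.699, 0.0, 0.0]
ft_force: [-0.3, -0.3, -2.2]
grip_width: 0.627
grasp_force: 32.1
clock: 10.9
position: [0.4919, 0.0497, 0.0153]
ee_rot: [0.716, 0.699, 0.0, 0.0]
ft_force: [0.2, 0.2, -2.0]
grip_width: 0.624
grasp_force: 32.1
```

```bash
python3 -m crank '[[[4.5,0,0,-0.07,0,0,0],[4.5,0,0,-0.07,0,0,0],[4.5,0,0,0,0,0,0],[4.5,0,0,0,0,0,0]]]'
```

```text
clock: 11.4
position: [0.492, 0.0497, 0.0149]
ee_rot: [0.716, 0.699, 0.0, -0.0]
ft_force: [-6.1, -1.7, 14.8]
grip_width: 0.629
grasp_force: 34.0
```

It is in contact with the mat, so I release and retreat straight up.

```bash
python3 -m crank '[[[5.6,0,0,0.05,0,0,0],[5.8,0,0,0,0,0,0],[6.5,0,0,0,0,0,0],[7.5,0,0,0,0,0,0],[8,0,0,0,0,0,0],[8,0,0,0,0,0,0],[8,0,0,0,0,0,0],[8,0,0,1,0,0,0],[8,0,0,2,0,0,0],[8,0,0,3,0,0,0],[8,0,0,3,0,0,0],[8,0,0,3,0,0,0],[8,0,0,3,0,0,0],[8,0,0,3,0,0,0],[8,0,0,0,0,0,0],[8,0,0,0,0,0,0]]]'
python3 - <<'E'
from h import *
im,W,o=wcloud();cv2.imwrite('pics/w4.png',im[...,::-1])
with np.errstate(all='ignore'):
  k=(W[...,2]>.040)&(W[...,2]<.056)&(abs(W[...,0]-.491)<.09)&(abs(W[...,1]-.05)<.09)
p=W[k];print(len(p),cv2.minAreaRect((p[:,:2]*1000).astype(np.float32)),np.percentile(p[:,2],[5,50,95]))
E
```

```text
clock: 13.4
position: [0.4917, 0.0496, 0.1943]
ee_rot: [0.716, 0.699, -0.0, -0.0]
ft_force: [-0.6, 0.3, 0.4]
grip_width: 0.937
grasp_force: 0.0
1250 ((491.9778747558594, 50.51036834716797), (121.17816925048828, 54.12815856933594), 88.73464965820312) [0.04198393 0.0492259  0.05069537]
```

View pics/w4.png

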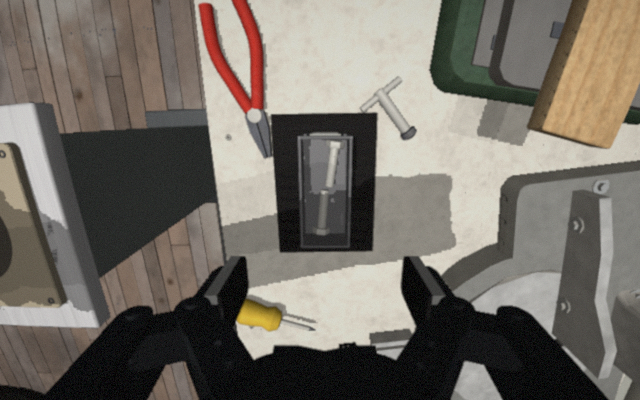

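The tray stands upright in the middle of the mat, rim at z = 0.049, with both bolts inside at (325,185). Nothing nearby has moved and the gripper is clear.

```bash
python3 -c "
from workcell import job
print(job.hand_in())"
```

```text
the job is handed in; nothing more can be done
None
```

I set the top tray upright in the middle of the mat with both bolts in it, left the other two trays where they stood as far as the cameras showed, and handed the job in at about 13.5 s; no verdict came back.

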